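# Uncover the filter of the bench filter unit

### The arm

A 6-joint arm with a two-finger parallel gripper is mounted at the origin on a cart in front of the work surface, level with it; the furniture and walls round the work are solid. World frame = base frame: x ahead of the robot, y to its left, z up, the work surface at z = 0. Lengths are in mm, angles in rad, forces in N, time in s.
With the tool pointing down it reaches from about 300 to 850 mm from the base axis. Payload 5.4 kg.
Tool frame: the origin (TCP) lies at the very end of the fingers, on their centre line; the grasp point (between the pads) lies 19 mm behind it; z points along the fingers, y is the line along which they close (so a half turn about z gives the same grasp; the last joint's range is limited). The gripper opens to 85 mm and grips with 20 to 120 N. Pads are 22 mm wide; open, the fingers measure 114 mm over their backs; the gripper's body (76 mm by 85 mm) begins 54 mm behind the grasp point. The pads swing forward as they close: fully open they stand 13 mm farther back than shut.
Start: joints at [-1.499, 0.158, 1.597, -0, 1.386, -0.21], TCP at [159.875, -552.31, 231.299] pointing down, gripper open.
Joint ranges: [-2.91, 2.91], [-0.94, 2.29], [0.18, 2.7], [-1.29, 4.43], [0.17, 2.64], [-3, 3]. Speed limits (rad/s): [2.57, 2.57, 3.14, 3.14, 3.14, 3.14].

### API

Orientations are given as a unit quaternion [x, y, z, w].
In Python, from plant import monitor, imaging, sign_off, models gives the robot as it stands.
- The arm moves only by the shell command python3 -m creep 'ROWS' [FORCE]. ROWS is JSON, a list of rows, each a list of 3 entries, a list of its own where there are three numbers: the turn, a rotation vector about the tool's x, y, z in rad, then the shift along the tool's x, y, z in m, then the closure, from -1 (fully open) to 1 (shut). A call has 1 to 20 rows; each row is the pose to reach, as a shift and turn from the pose commanded when the call began, along the tool's axes at that moment; what a row does not reach only later rows make up. A row lasts 1/8 s, in which the tool goes at most 62.5 mm and 10.7 degrees, less where a joint would pass 70% of its speed; a pose out of reach is approached as far as the arm can. A call with a gripper value outside its range is refused whole. The fingers move at their own pace and stop on an object; FORCE is the grip in N (left out, the last holds). Time passes only in rows, so rows that repeat a pose let the fingers close. It gives the time, the measured TCP pose, the force, the opening and the grip force at its end, in the units of the state.
- monitor.get_state(): the state, without advancing time (a new reading comes with each control period).
- imaging.snapshot(name): name is "scene" or "top"; returns a dict with "color" (420x560x3 uint8, red, green, blue), "fx", "fy", "cx", "cy" (pixels), "dist" ([k1, k2, p1, p2, k3] as OpenCV has them; the pictures are not rectified), "world_from_camera" (4x4, takes a point from camera to world coordinates). Camera axes: x right, y up, looking along -z (the intrinsics and any distortion apply to the point x, -y, -z); pixel columns grow to the right and rows downward; lengths in mm; the calibration is good to about 2 mm. A picture is of the moment at which its call begins. There is no depth.
- sign_off(): hands the job in; it is judged then, once.
Trained networks look in a picture, given as the dict that the camera call returned (one of the last four; its "shot" number tells which), for a name from the list of things; names that differ only in an ending like _2 or _b are one class to them, and where a whole thing is asked for, a point or a joint stands for the part that bears it (a point fixed in the world has none). Each returns a list of dicts, best first, with "p" (0 to 1); they miss things now and then, are a little off and sometimes report something else, mostly with a low value. They report only what shows in the picture. A call takes as long as a camera call. They do not tell look-alikes from the thing itself.
- models.recognise(query, picture): "extent" ([left, top, right, bottom] in pixels, round what is visible of it).
- models.cut_out(query, picture): "region" (420x560 bool, what is visible of it) and "extent" ([left, top, right, bottom] in pixels, round what is visible of it).
The state is a dict: "clock": time; "joint_positions": joint angles; "joint_vel": joint speeds; "tau": joint torques, N m; "position": TCP position; "orientation": TCP orientation; "wrist_force": force on the tool from outside, world axes, zero at the start; "ft_torque": the same for the moment, N m; "gripper_width": finger opening in mm; "gripper_force": force on a finger pad.
Only numpy, scipy, OpenCV 4.12 (cv2) and the standard library are available. Lean on these libraries where they do the work, as an engineer would, in place of code of your own. Each camera call takes 0.05 s, during which the arm holds its last target. There are 200 camera calls.

### The job

The filter of the white bench filter unit is due for a change: press the snap tab on its side fully down until it stays in, then push the released cover along its rails, off its seat and onto the landing deck, so that the filter is wholly uncovered. Only press and push: do not lift or carry the cover, and do not tip over or shift the tubes, dish and beaker standing around the unit.

Things in the scene. Friction and masses are not known exactly. Their poses are not given: they have to be found in the camera images.
- filter_unit: white low filter unit, fixed, 220 x 100 mm, rails 62 mm high, tab tower 32 mm out from its +y side. Origin: on the bench under its middle; z up; +x = the way the cover slides off (away from the robot, up to 0.5 rad to either side). All numbers in these texts are mm in this frame. Nothing stands behind its near end (x -112) for 30 mm
- seat (a point): middle of the cover's seat (x -57, y 0, z 45). Rails at y +-41.5 to +-50; lips at z 59 to 62.5 reach in to y +-37.5 over x -104 to -12 and keep the cover down. The near end is open to a fingertip, but for corner stops 5 high at y +-34 to +-41.5, x -112 to -104. The filter lies below the seat in a well, x -92 to -16
- deck (a point): middle of the landing deck (x 48, y 0, z 45), level with the seat, open above, with the same rails (tops at z 58.5), from x -1 to an end stop at x 98, 13.5 high, which stops the cover with its origin at x 53
- cover: loose flat grey cover, 90 x 80 x 12 mm, 60 to 130 g, fine ridges near its near end. Origin: centre of its underside; its x along the slide. At the start on the seat, origin at x -58 to -56, y 0, z 45, near end face at about x -102. Pushed there it slides easily (under 2 N, 1.5 mm play a side) once the tab is in. The filter is wholly uncovered when its origin is beyond x 29
- tab (a joint): travel of the snap tab, m: 0 = up, cover locked by a tooth 28 mm wide, 8 mm above the deck at x -10 to -2; 0.012 = fully down on its stop, tooth 4 mm below the deck, cover free. Starts at 0 to 0.002, resists with a steady 5 N or so, and stays where it is left (no spring)
- tab_top (a point): centre of the top face of the tab's grey press pad, 30 x 26 mm, on the tower at the unit's +y side (x -6, y 66). At z 82 when up, z 70 when fully down, the highest part of the unit either way; press straight down. It moves with the tab
- tube_left: 30 ml tube with a white cap, 29 mm across, 88 high, standing loose left of the unit, near end; origin: centre of its underside
- dish: closed round dish, 64 mm across, 15 high, lying loose left of the unit, far end; origin: centre of its underside
- beaker: clear plastic beaker, 64 mm across, 74 high, standing loose right of the unit; origin: centre of its underside
- tube_right: 30 ml tube with a white cap, 29 mm across, 88 high, standing loose right of the unit, far end; origin: centre of its underside
Things that resemble listed ones, but are neither listed nor needed, are in the scene too. Leave any purple look-alike of the cover alone.

How it is judged (in metres and radians):
On the way, in this order (a step that is already met when the one before it is completed fails the run):
1. the snap tab is pressed down while the cover is still on its seat (value of joint tab above 0.0105 m and x of cover in the frame of filter_unit below -0.045 m), for 0.2 s.
2. the cover is pushed off its seat (x of cover in the frame of filter_unit above 0.027 m), for 0.2 s.
At the end, for the whole second after the job is handed in: The snap tab is in (over 10.5 of 12 mm) and the cover lies flat and still on the landing deck between the rails, its origin more than 27 mm past the unit's origin along the slide (the end stop holds it at 53 mm), so that the filter is wholly uncovered (value of joint tab above 0.0105 m and x of cover in the frame of filter_unit between 0.027 and 0.057 m and z of cover in the frame of filter_unit between 0.042 and 0.048 m and angle between the x axis of cover and the x axis of filter_unit, either way round below 0.1 rad and angle between cover's own z axis and vertical below 0.05 rad and linear speed of cover below 0.01 m/s); the robot touches nothing.
It fails at once if the cover is lifted (more than 8 mm) or tipped up (more than 0.2 rad) (z of cover in the frame of filter_unit above 0.053 m or angle between cover's own z axis and vertical above 0.2 rad).
It fails at once if the cover is forced past the tab while the tab is still up (x of cover in the frame of filter_unit above -0.045 m and value of joint tab below 0.008 m).
It fails at once if a tube, the dish or the beaker is shifted by more than 25 mm or tipped over (distance of any of tube_left, dish, beaker, tube_right from where it was at the start of the episode above 0.025 m or angle between any of tube_left, dish, beaker, tube_right's own z axis and vertical above 0.4 rad).
It also fails if it takes over 35 s, if anything falls off the work surface, if the arm or the gripper's body presses on something with over 40 N, if the wrist force passes 120 N, or if a joint passes its speed limit or range.

## Working session

There is one attempt and no reset: what is moved stays moved. The work goes in short steps, Python scripts to look and compute and a shell command to move; the robot and the scene stay as the last step left them, time stands still between calls to the robot, and variables do not carry over. Pictures are saved under pics/ and viewed, at most 10 in all, crops included, and the job is handed in when it is done.

```bash
mkdir -p pics; ls; cat > h.py <<'E'
import numpy as np, cv2
from plant import monitor, imaging, sign_off, models
def ray(s,uv):
    K=np.array([[s['fx'],0,s['cx']],[0,s['fy'],s['cy']],[0,0,1]])
    p=cv2.undistortPoints(np.array(uv,float).reshape(-1,1,2),K,np.array(s['dist'],float)).reshape(-1,2)
    T=np.array(s['world_from_camera']); d=np.c_[p[:,0],-p[:,1],-np.ones(len(p))]@T[:3,:3].T
    return T[:3,3],d
def at_z(s,uv,z):
    o,d=ray(s,uv); return o+d*((z-o[2])/d[:,2:3])
def proj(s,P):
    K=np.array([[s['fx'],0,s['cx']],[0,s['fy'],s['cy']],[0,0,1]])
    T=np.linalg.inv(np.array(s['world_from_camera'])); q=np.atleast_2d(P)@T[:3,:3].T+T[:3,3]
    q=q*[1,-1,-1]
    return cv2.projectPoints(q,np.zeros(3),np.zeros(3),K,np.array(s['dist'],float))[0].reshape(-1,2)
E
python3 - <<'E'
from h import *
st=monitor.get_state();print({k:np.round(v,3).tolist() for k,v in st.items()})
for n in('top','scene'):
    s=imaging.snapshot(n);cv2.imwrite(f'pics/{n}0.png',s['color'][:,:,::-1])
    print(n,np.round(s['world_from_camera'],2).tolist(),s['fx'])
    for q in('filter_unit','cover','tab','tab_top','tube_left','dish','beaker','tube_right'):
        print(q,[(round(r['p'],2),np.round(r['extent']).tolist()) for r in models.recognise(q,s)][:4])
E
```

```text
pics
{'clock': 0.0, 'joint_positions': [-1.499, 0.159, 1.598, 0.0, 1.386, -0.21], 'joint_vel': [-0.0, -0.0, -0.0, 0.001, -0.001, -0.0], 'tau': [-0.001, -39.6, -33.143, -0.0, 0.008, -0.0], 'position': [159.849, -551.702, 230.313], 'orientation': [0.99, 0.14, 0.0, -0.001], 'wrist_force': [0.644, 0.363, 0.14], 'ft_torque': [-0.042, 0.01, 0.03], 'gripper_force': 0.0, 'gripper_width': 85.657}
top [[0.02, 0.98, -0.18, 412.54], [-1.0, 0.02, -0.01, -81.48], [-0.0, 0.18, 0.98, 928.22], [0.0, 0.0, 0.0, 1.0]] 383.42811968160174
filter_unit [(0.92, [285.0, 173.0, 358.0, 276.0])]
cover [(0.9, [192.0, 202.0, 239.0, 248.0]), (0.67, [299.0, 222.0, 341.0, 268.0])]
tab [(0.47, [292.0, 204.0, 328.0, 225.0]), (0.35, [286.0, 172.0, 356.0, 276.0])]
tab_top [(0.65, [292.0, 206.0, 331.0, 227.0])]
tube_left [(0.62, [294.0, 223.0, 340.0, 271.0]), (0.46, [258.0, 228.0, 270.0, 240.0])]
dish [(0.78, [274.0, 172.0, 296.0, 195.0]), (0.46, [260.0, 230.0, 269.0, 241.0])]
beaker [(0.69, [294.0, 205.0, 332.0, 225.0]), (0.64, [357.0, 237.0, 389.0, 266.0]), (0.26, [272.0, 171.0, 297.0, 196.0])]
tube_right [(0.68, [368.0, 206.0, 386.0, 220.0])]
scene [[0.91, 0.26, -0.32, 323.73], [-0.42, 0.61, -0.68, -651.4], [0.02, 0.75, 0.66, 650.64], [0.0, 0.0, 0.0, 1.0]] 484.01127124463056
filter_unit [(0.63, [207.0, 235.0, 355.0, 329.0]), (0.43, [219.0, 261.0, 275.0, 297.0])]
cover [(0.83, [196.0, 188.0, 251.0, 223.0]), (0.57, [215.0, 263.0, 274.0, 297.0])]
tab [(0.73, [262.0, 233.0, 283.0, 290.0])]
tab_top [(0.94, [263.0, 233.0, 283.0, 289.0])]
tube_left [(0.87, [223.0, 214.0, 236.0, 256.0])]
dish [(0.94, [293.0, 235.0, 326.0, 251.0])]
beaker [(0.73, [244.0, 319.0, 290.0, 387.0])]
tube_right [(0.67, [316.0, 314.0, 343.0, 362.0])]
```

```bash
python3 - <<'E'
import cv2
a=cv2.imread('pics/top0.png')[150:300,180:400];cv2.imwrite('pics/tc.png',cv2.resize(a,None,fx=3.6,fy=3.6,interpolation=cv2.INTER_CUBIC)[:, :800])
a=cv2.imread('pics/scene0.png')[170:400,170:400];cv2.imwrite('pics/sc.png',cv2.resize(a,None,fx=2.6,fy=2.6,interpolation=cv2.INTER_CUBIC))
E
```

```text
(no output)
```

View pics/tc.png

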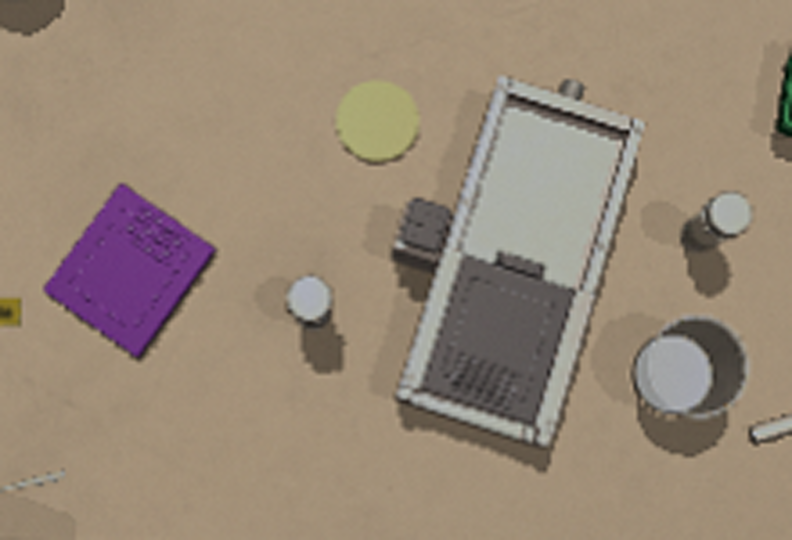

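View pics/sc.png

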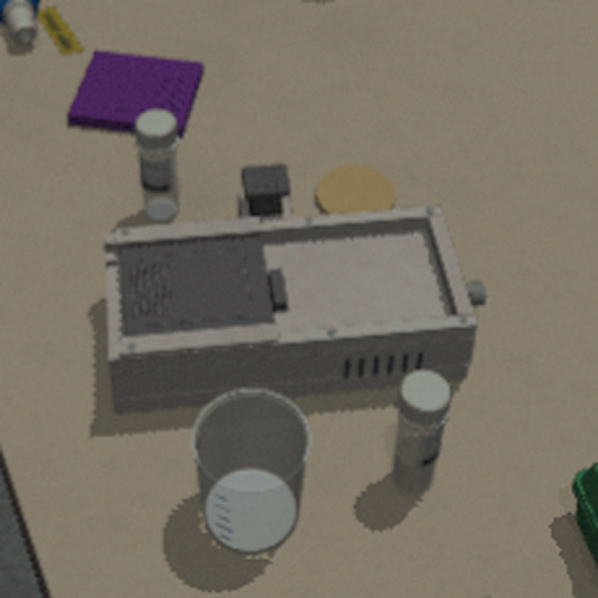

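The unit's grey cover is at crop (500,340), which is top image px (319,244). The purple look-alike is at top px (216,225), lying on the bench, and I'll leave it alone. The seat, tab tooth and tower confirm that the grey one is the real cover. Next I fit the unit's pose from its corners in both views.

```bash
cat > fit.py <<'E'
from h import *
from scipy.optimize import least_squares
def tf(p,P):
    c,s=np.cos(p[2]),np.sin(p[2]); P=np.atleast_2d(np.array(P,float))
    return np.c_[p[0]+c*P[:,0]-s*P[:,1],p[1]+s*P[:,0]+c*P[:,1],P[:,2]]
E
python3 - <<'E'
from fit import *
S={n:imaging.snapshot(n) for n in('top','scene')}
M=[(108,50,58.5),(108,-50,58.5),(-112,50,62),(-112,-50,62),(-6,66,81)]
px={'top':np.array([(504,77),(642,123),(401,392),(548,440),(430,221)])/3.6+[180,150],
'scene':np.array([(435,210),(472,322),(107,236),(110,352),(267,180)])/2.6+[170,170]}
for names in(['top'],['scene'],['top','scene']):
    f=lambda p:np.concatenate([(proj(S[n],tf(p,M))-px[n]).ravel() for n in names])
    r=least_squares(f,[450,-150,-.3],loss='soft_l1');print(names,r.x.round(3),f(r.x).reshape(-1,2).round(1).tolist())
p=r.x;np.save('p.npy',p)
print('tab',tf(p,[(-6,66,81)]),'near',tf(p,[(-102,0,51)]))
for n,im in S.items():
    im=im['color'][:,:,::-1].copy()
    x=px[n]
# neighbours in unit frame
c,s=np.cos(p[2]),np.sin(p[2])
for q,(u,v),z in[('tube_left',(309/3.6+180,298/3.6+150),88),('dish',(377/3.6+180,121/3.6+150),15),('tube_right',(729/3.6+180,214/3.6+150),88)]:
    w=at_z(S['top'],[(u,v)],z)[0][:2]; d=w-p[:2]; print(q,w.round(),(c*d[0]+s*d[1]).round(),(-s*d[0]+c*d[1]).round())
for R in[S['top']]:
    w=at_z(R,[(703/3.6+180,360/3.6+150)],74)[0][:2]; d=w-p[:2]; print('beaker',w.round(),c*d[0]+s*d[1],-s*d[0]+c*d[1])
E
```

```text
['top'] [ 5.53132e+02 -1.93582e+02 -3.09000e-01] [[-0.2, -1.1], [2.0, -0.6], [-0.9, 0.3], [0.6, 1.2], [-0.5, 0.1]]
['scene'] [ 5.52874e+02 -1.92273e+02 -2.93000e-01] [[2.2, -2.1], [3.0, 0.9], [-1.6, -2.0], [-0.6, 2.3], [-0.6, -0.9]]
['top', 'scene'] [ 5.52909e+02 -1.92938e+02 -3.03000e-01] [[-0.8, -1.0], [1.5, -0.7], [-1.0, 0.6], [0.6, 1.3], [-0.9, 0.4], [2.8, -1.4], [3.1, 1.8], [-1.2, -2.2], [-0.8, 2.0], [0.0, -0.7]]
tab [[ 566.89499906 -128.15818219   81.        ]] near [[ 455.56466892 -162.47374122   51.        ]]
tube_left [517. -56.] -75.0 120.0
dish [648. -97.] 63.0 120.0
tube_right [ 574. -317.] 57.0 -112.0
beaker [ 484. -301.] -33.26691989511821 -123.97638793669583
```

```bash
cat > go.py <<'E'
import sys
from fit import *
from scipy.spatial.transform import Rotation as R
# usage: go.py ux uy z : shift (tool axes, m) and turn to reach unit-frame point with tool x along unit x, pointing down
p=np.load('p.npy'); st=monitor.get_state()
Rc=R.from_quat(st['orientation']); t=tf(p,[[float(a) for a in sys.argv[1:4]]])[0]
Rt=R.from_euler('z',p[2])*R.from_euler('x',np.pi)
print('shift',(Rc.inv().apply(t-st['position'])/1000).round(4),'turn',(Rc.inv()*Rt).as_rotvec().round(3),'pos',np.round(st['position'],1),'F',np.round(st['wrist_force'],1),st['clock'])
d=np.array(st['position'])-[*p[:2],0];c,s=np.cos(p[2]),np.sin(p[2]);print('unit',round(c*d[0]+s*d[1],1),round(-s*d[0]+c*d[1],1),round(d[2],1))
E
python3 go.py -6 66 150
```

```text
shift [ 0.5089 -0.2942  0.0813] turn [-0.     0.     0.585] pos [ 159.9 -552.3  231.3] F [ 0.2 -0.2  0.3] 1.0
unit -267.8 -460.4 231.3
```

View pics/top0.png

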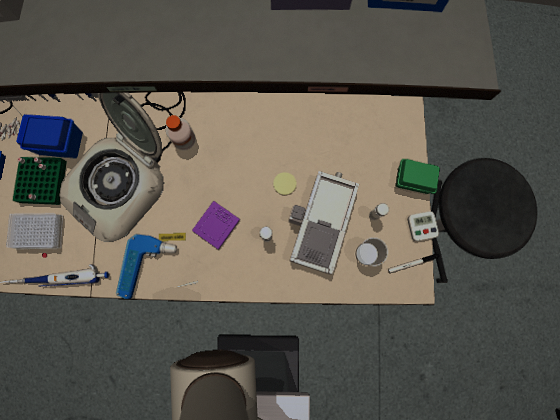

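The top view shows the way clear. The shelf starts beyond row 95, past the unit's far end, and the loose things stand at (266,234), (285,183), (381,211) and (371,253). I'll move above the tab at height, turning and closing the gripper on the way.

```bash
python3 -m creep '[[[0,0,0.06],[0.05,-0.03,0],1],[[0,0,0.12],[0.1,-0.06,0],1],[[0,0,0.18],[0.15,-0.09,0],1],[[0,0,0.24],[0.2,-0.12,0],1],[[0,0,0.3],[0.25,-0.145,0],1],[[0,0,0.36],[0.3,-0.17,0],1],[[0,0,0.42],[0.35,-0.2,0],1],[[0,0,0.48],[0.4,-0.23,0],1],[[0,0,0.54],[0.45,-0.26,0],1],[[0,0,0.585],[0.49,-0.28,0.02],1],[[0,0,0.585],[0.509,-0.294,0.06],1],[[0,0,0.585],[0.509,-0.294,0.081],1],[[0,0,0.585],[0.509,-0.294,0.081],1],[[0,0,0.585],[0.509,-0.294,0.081],1]]' 40; python3 go.py -6 66 90
python3 - <<'E'
from h import *
a=[]
for n,(x,y) in(('top',(250,160)),('scene',(200,150))):
    s=imaging.snapshot(n); c=s['color'][y:y+130,x:x+130,::-1]; a.append(cv2.resize(c,(400,400),interpolation=cv2.INTER_CUBIC))
cv2.imwrite('pics/b.png',np.hstack(a))
E
```

```text
clock: 2.75
position: [567.7, -129.0, 151.6]
orientation: [0.988, -0.151, 0.001, 0.0]
wrist_force: [1.3, -0.5, 0.0]
gripper_width: 0.0
gripper_force: 0.0
shift [-0.0011 -0.0006  0.0616] turn [ 0.    -0.002 -0.   ] pos [ 567.7 -129.   151.6] F [ 1.3 -0.5  0. ] 2.75
unit -5.0 65.5 151.6
```

View pics/b.png

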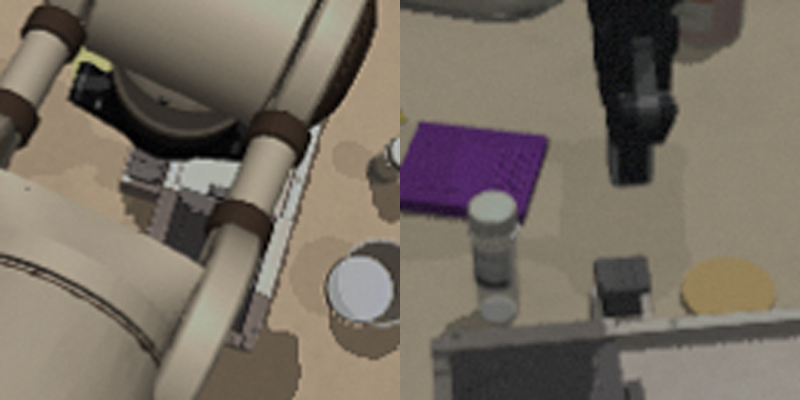

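The right half shows the fingertips (crop 630,180) directly over the tab pad (crop 622,270). Now I press down.

```bash
python3 -m creep '[[[0,0,0],[-0.001,0,0.02],1],[[0,0,0],[-0.001,0,0.04],1],[[0,0,0],[-0.001,0,0.055],1],[[0,0,0],[-0.001,0,0.064],1],[[0,0,0],[-0.001,0,0.068],1],[[0,0,0],[-0.001,0,0.071],1],[[0,0,0],[-0.001,0,0.074],1],[[0,0,0],[-0.001,0,0.077],1],[[0,0,0],[-0.001,0,0.08],1],[[0,0,0],[-0.001,0,0.08],1],[[0,0,0],[-0.001,0,0.08],1]]'; python3 go.py -6 66 70
```

```text
clock: 4.22
position: [566.3, -128.2, 70.2]
orientation: [0.989, -0.151, 0.0, 0.0]
wrist_force: [0.9, -0.6, 1.1]
gripper_width: 0.0
gripper_force: 0.6
shift [ 0.0005 -0.0002  0.0002] turn [ 0.    -0.001  0.   ] pos [ 566.3 -128.2   70.2] F [ 0.9 -0.6  1.1] 4.225
unit -6.5 65.8 70.2
```

```bash
python3 -m creep '[[[0,0,0],[0,0,0.001],1],[[0,0,0],[0,0,0.002],1],[[0,0,0],[0,0,0.003],1],[[0,0,0],[0,0,0.003],1]]'; python3 go.py -6 66 70
```

```text
clock: 4.72
position: [566.7, -128.1, 69.7]
orientation: [0.989, -0.151, 0.0, 0.0]
wrist_force: [-7.3, 2.7, 17.2]
gripper_width: 0.1
gripper_force: 8.7
shift [ 0.0002  0.     -0.0003] turn [ 0.    -0.001  0.   ] pos [ 566.7 -128.1   69.7] F [-7.3  2.7 17.2] 4.725
unit -6.2 66.0 69.7
```

The tab is on its stop at z 69.7, with 17 N on the wrist. I retract and go behind the near end.

```bash
python3 -m creep '[[[0,0,0],[0,0,-0.02],1],[[0,0,0],[0,0,-0.06],1],[[0,0,0],[-0.04,0.02,-0.065],1],[[0,0,0],[-0.08,0.044,-0.065],1],[[0,0,0],[-0.124,0.066,-0.065],1],[[0,0,0],[-0.124,0.066,-0.065],1],[[0,0,0],[-0.124,0.066,-0.065],1]]'; python3 go.py -130 0 51
python3 - <<'E'
from h import *
a=[]
for n,(x,y) in(('top',(250,160)),('scene',(180,170))):
    s=imaging.snapshot(n); c=s['color'][y:y+130,x:x+130,::-1]; a.append(cv2.resize(c,(400,400),interpolation=cv2.INTER_CUBIC))
cv2.imwrite('pics/c.png',np.hstack(a))
E
```

```text
clock: 5.6
position: [428.7, -154.4, 132.9]
orientation: [0.988, -0.151, 0.001, 0.0]
wrist_force: [-0.3, -0.0, -0.4]
gripper_width: -0.1
gripper_force: 0.0
shift [-0.0001 -0.0003  0.0819] turn [ 0.    -0.002 -0.   ] pos [ 428.7 -154.4  132.9] F [-0.3 -0.  -0.4] 5.6
unit -130.0 -0.3 132.9
```

View pics/c.png

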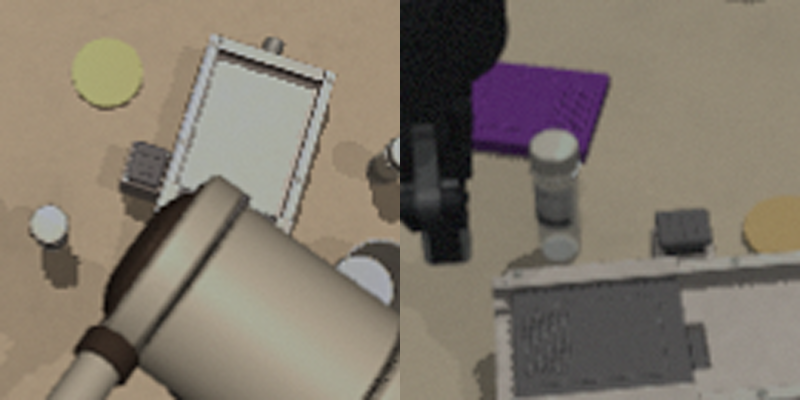

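The pad (crop 685,228) now sits lower, the tooth is a recessed slot at (697,345), and the cover is still on its seat. I descend behind it to z 51 and creep into contact.

```bash
python3 -m creep '[[[0,0,0],[0,0,0.03],1],[[0,0,0],[0,0,0.06],1],[[0,0,0],[0,0,0.078],1],[[0,0,0],[0,0,0.082],1],[[0,0,0],[0,0,0.082],1],[[0,0,0],[0.005,0,0.082],1],[[0,0,0],[0.01,0,0.082],1],[[0,0,0],[0.014,0,0.082],1],[[0,0,0],[0.018,0,0.082],1],[[0,0,0],[0.022,0,0.082],1],[[0,0,0],[0.026,0,0.082],1],[[0,0,0],[0.03,0,0.082],1],[[0,0,0],[0.03,0,0.082],1]]'; python3 go.py -16 0 51
python3 - <<'E'
from h import *
s=imaging.snapshot('scene'); c=s['color'][200:350,180:380,::-1]; cv2.imwrite('pics/d.png',cv2.resize(c,(800,600),interpolation=cv2.INTER_CUBIC))
E
```

```text
clock: 7.32
position: [457.2, -163.2, 50.4]
orientation: [0.989, -0.151, 0.0, 0.0]
wrist_force: [-0.4, -0.1, -0.0]
gripper_width: -0.1
gripper_force: 0.0
shift [ 0.0842 -0.0002 -0.0005] turn [ 0.    -0.001  0.   ] pos [ 457.2 -163.2   50.4] F [-0.4 -0.1 -0. ] 7.325
unit -100.2 -0.2 50.4
```

View pics/d.png

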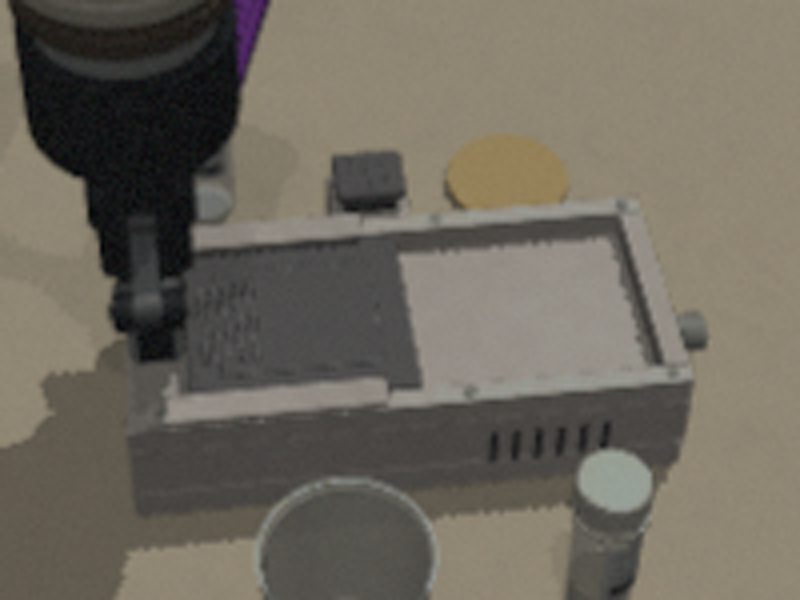

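The cover has slid over the lowered tooth, with its front edge at crop x 420, flat and square. I continue the push, slowing at the end.

```bash
python3 -m creep '[[[0,0,0],[0.006,0,0],1],[[0,0,0],[0.013,0,0],1],[[0,0,0],[0.02,0,0],1],[[0,0,0],[0.027,0,0],1],[[0,0,0],[0.034,0,0],1],[[0,0,0],[0.041,0,0],1],[[0,0,0],[0.048,0,0],1],[[0,0,0],[0.055,0,0],1],[[0,0,0],[0.062,0,0],1],[[0,0,0],[0.069,0,0],1],[[0,0,0],[0.075,0,0],1],[[0,0,0],[0.08,0,0],1],[[0,0,0],[0.084,0,0],1],[[0,0,0],[0.086,0,0],1],[[0,0,0],[0.086,0,0],1],[[0,0,0],[0.086,0,0],1],[[0,0,0],[0.083,0,0],1],[[0,0,0],[0.076,0,-0.01],1],[[0,0,0],[0.076,0,-0.05],1],[[0,0,0],[0.076,0,-0.08],1]]'; python3 -m creep '[[[0,0,0],[-0.05,0,-0.04],1],[[0,0,0],[-0.1,0,-0.07],1],[[0,0,0],[-0.15,0,-0.07],1],[[0,0,0],[-0.15,0,-0.07],1],[[0,0,0],[-0.15,0,-0.07],1]]'
python3 - <<'E'
from fit import *
s=imaging.snapshot('scene'); c=s['color'][200:400,180:380,::-1]; cv2.imwrite('pics/e.png',cv2.resize(c,(600,600),interpolation=cv2.INTER_CUBIC))
p=np.load('p.npy');pp=lambda x:((proj(s,tf(p,[(x,0,57)]))-[180,200])*3).round();print({x:pp(x).tolist() for x in(-18,-8,-3,8,72,87,98)})
E
```

```text
clock: 9.88
position: [529.2, -185.7, 132.4]
orientation: [0.989, -0.151, 0.001, 0.0]
wrist_force: [0.9, -0.6, 0.0]
gripper_width: -0.0
gripper_force: 0.0
clock: 10.5
position: [386.3, -141.2, 201.0]
orientation: [0.989, -0.151, 0.001, 0.0]
wrist_force: [1.1, -0.7, 0.4]
gripper_width: -0.1
gripper_force: 0.0
{-18: [[270.0, 236.0]], -8: [[289.0, 234.0]], -3: [[298.0, 234.0]], 8: [[318.0, 232.0]], 72: [[436.0, 222.0]], 87: [[463.0, 219.0]], 98: [[483.0, 218.0]]}
```

View pics/e.png

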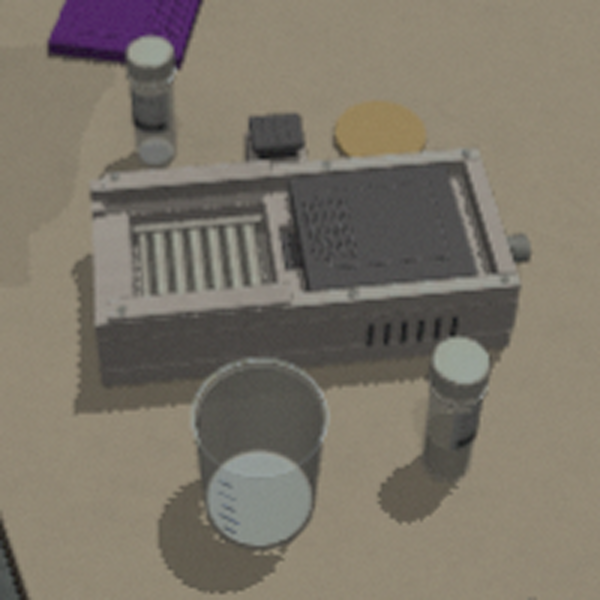

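The filter is wholly uncovered. The cover lies flat on the deck with its near edge at crop x 298, so its origin is at about x 42. The tab is down, and the tubes, dish and beaker stand where they were.

```bash
python3 -c "
from plant import sign_off; print(sign_off())"
```

```text
the job is handed in; nothing more can be done
None
```

The job is handed in: the tab is pressed to its stop, and the cover is pushed onto the landing deck at about x 42 mm, leaving the filter uncovered; the last picture showed the tubes, dish and beaker still in place, though `sign_off()` returned no verdict.

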